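# Clamp the fir-tree sign's pole with a U-bolt

### The arm

A 6-joint arm with a two-finger parallel gripper is mounted at the origin on the work surface. World frame = base frame: x ahead of the robot, y to its left, z up, the work surface at z = 0. Lengths are in mm, angles in rad, forces in N, time in s.
With the tool pointing down it reaches from about 350 to 1000 mm from the base axis. Payload 7.1 kg.
Tool frame: the origin (TCP) lies on the centre line of the jaws, within the pads' length; the fingertips stand 22 mm ahead of it and the grasp point (between the pads) lies 3 mm ahead of it (env.tip_extent is the distance from the TCP to the fingertips, in mm); z points along the fingers, y is the line along which they close (so a half turn about z gives the same grasp; the last joint's range is limited). The gripper opens to 85 mm and grips with 20 to 120 N. Pads are 22 mm wide; open, the fingers measure 114 mm over their backs; the gripper's body (76 mm by 85 mm) begins 54 mm behind the grasp point. The pads swing forward as they close: fully open they stand 13 mm farther back than shut.
Start: joints at [1.2, 0.423, 1.63, -0, 1.089, -0.019], TCP at [215.335, 586.716, 229.619] pointing down, gripper open.
Joint ranges: [-3, 3], [-0.9, 2.11], [0.09, 2.58], [-1.31, 4.45], [0.11, 2.69], [-2.54, 2.54]. Speed limits (rad/s): [2.39, 2.39, 3.01, 3.14, 3.14, 3.14].

### API

Orientations are given as [roll, pitch, yaw] about the fixed x, y, z axes, in that order (R = Rz(yaw) Ry(pitch) Rx(roll)).
In Python, from cell import env gives the robot as it stands. Calls block until the motion is done:
- env.move_ptp(position, orientation): joint-space move of the TCP to a pose.
- env.move_l(position, rotation=None, feed=150, f_stop=None): straight line of the TCP; rotation=None keeps the orientation; feed is the mean speed in mm/s. With f_stop (N) it stops when the force on the tool has changed by that much, and returns True; else False.
- env.set_joints(angles): joint-space move.
- env.command_gripper(opening, strength=None): finger opening in mm; strength is the grip in N (None keeps the last); returns when the fingers have stopped.
- env.wait(seconds).
- env.ik(position, orientation): joint angles nearest the present ones, or None.
- env.get_state(): the state.
- env.capture(name): name is "scene" or "top" or "wrist"; returns the picture (420x560x3 uint8, red, green, blue); there is no depth.
- env.get_calibration(name): a dict with "intrinsics" (3x3 intrinsics, pixels), "k1" (the pictures are not rectified: a ray, as slopes to the right and down, at radius r is drawn at 1 + k1 r^2 times it, then the intrinsics apply), "rvec" (rotation vector, rad) and "tvec" (3), from world to camera coordinates, as OpenCV has them. Camera axes: x right, y down, z forward; pixel columns grow to the right and rows downward; lengths in mm; the calibration is good to about 2 mm. A picture is of the moment at which its call begins: read the wrist's pose just before it. get_calibration takes no time and is no camera call; for the wrist camera it gives the pose at the moment of the call.
A pose or a line that the arm cannot do raises env.Unreachable and nothing moves.
- env.sign_off(): hands the job in; it is judged then, once.
Trained networks look in the newest picture that a camera, given by its name, has taken for a name from the list of things; names that differ only in an ending like _2 or _b are one class to them, and where a whole thing is asked for, a point or a joint stands for the part that bears it (a point fixed in the world has none). Each returns a list of dicts, best first, with "score" (0 to 1); they miss things now and then, are a little off and sometimes report something else, mostly with a low value. They report only what shows in the picture. A call takes as long as a camera call. They do not tell look-alikes from the thing itself.
- env.regions_of(camera, name): "mask" (420x560 bool, what is visible of it) and "centre" ([row, column] in pixels, amid what is visible of it).
The state is a dict: "time": time; "joints": joint angles; "joint_velocities": joint speeds; "joint_torque": joint torques, N m; "tool_pos": TCP position; "tool_rot": TCP orientation; "force": force on the tool from outside, world axes, zero at the start; "ft_torque": the same for the moment, N m; "opening": finger opening in mm; "finger_force": force on a finger pad.
Only numpy, scipy, OpenCV 4.12 (cv2) and the standard library are available. Lean on these libraries where they do the work, as an engineer would, in place of code of your own. Each camera call takes 0.05 s, during which the arm holds its last target. There are 200 camera calls.

### The job

Take the wider of the two U-bolt clamps off its wooden rack, straddle the pole of the fir-tree sign with it, and feel for the two holes in the steel bracket plate under the pole (the plate may have slid a little along the pole). Pass both legs through the holes at once and press the clamp down past the spring catches until its rubber block sits flat on the pole, then let go. Be gentle: never press on the stand or its bracket harder than about 30 newtons, and leave the small clamp and the other things on the table where they are.

Things in the scene. Friction and masses are not known exactly. Their poses are not given: they have to be found in the camera images.
- clamp_center (a point): Wider U-bolt clamp, loose, 0.1-0.2 kg; starts astride the rack's bar. This point: centre of the black rubber block in its bow, 16 mm thick (x), 28 wide (y, leg to leg), 30 high; z up. The block's flat underside is 15 mm below it, leg tips 60 mm below, top of the bow 21 mm above. Grip the block by its x faces, fingertips no lower than its underside, or they meet the pole.
- clamp: The same wider clamp; origin midway between its leg tips, 60 mm below clamp_center. Steel rod 8 mm thick bent into an upside-down U; legs straight, ends flat with rounded edges, 36 mm apart between centre lines along y (44 mm over the outsides, 28 mm free between). The legs stand 45 mm out below the rubber block.
- small_clamp_center (a point): Small U-bolt clamp, same make and height but narrower: legs 26 mm apart, 32 mm over the outsides, rod 6 mm. Does not fit; leave it. This point: centre of its rubber block, axes as on the wider one. It rides on the same bar some 100 mm away; the two may be in either order.
- rack: Wooden rack, fixed: foot 210 x 80 x 12 mm with an upright bar along its x axis, 200 mm long, 14 mm thick, top 62 mm above the table; the clamps ride astride the bar, blocks resting on its top. Origin at the centre of the underside. It may stand left or right of the stand.
- pole_top (a point): Top of the sign's round aluminium pole (20 mm thick, lying level in its fixed stand), half-way along the stand, 72 mm above the table. x along the pole towards the green fir tree, y across, z up. Home: the clamp's rubber block rests on the pole, clamp_center 15 mm above this height, clamp y along this y (either way round), leg tips 45 mm below; free room below them.
- bracket_mid (a point): Fixed point of the stand, on the bracket plate's top face, 22 mm under pole_top, same axes. Steel plate 76 (x) x 90 x 5 mm with two round holes 10.5 mm wide, chamfered, at y = +18 and -18 mm, one each side of the pole. The plate is stuck in its grooves anywhere within 14 mm either way along x, so both holes lie at one unknown x from -14 to +14 mm: not in this reading, to be felt or seen.
- stand: The fixed wooden stand, foot 200 x 120 mm; origin 72 mm below pole_top, same axes. Cradles 24 mm thick hold the pole 78 mm either side of the middle, tops 10 mm below the pole's top; the flat tree, 130 mm wide, begins 130 mm out. Under each hole a spring catch rubs on the leg once its tip is 11 mm below the plate's top: pressing both legs down takes 5 to 15 N all the way, then they hold.
- jar: Bystander: small glass jar with a white lid, 44 mm across, 60 mm high; origin at the centre of its underside.
- paint_can: Bystander: aluminium paint can with a green band, 84 mm across, 110 mm high; origin at the centre of its underside.
- glue: Bystander: white glue bottle with an orange cap, 52 mm across, 150 mm high; origin at the centre of its underside.
- brush: Bystander: paint brush lying flat, about 200 mm long.
- fir_bare: Bystander: flat fir-tree cut-out of bare wood, about 120 x 105 x 8 mm, lying on the table.
- fir_green: Bystander: the same cut-out painted green, lying on the table.
There are look-alikes about, which are no part of the job. Leave any blue or orange look-alike of the clamp alone.

How it is judged:
By the outcome, as a careful person would: the job done as asked, in the order asked, and still so for the second after the job is handed in, with the robot touching nothing.
It also fails if it takes over 64 s, if anything falls off the work surface, if the arm or the gripper's body presses on something with over 40 N, if the wrist force passes 120 N, or if a joint passes its speed limit or range.

## Working session

There is one attempt and no reset: what is moved stays moved. The work goes in short steps, each a Python script; the robot and the scene stay as the last script left them, time stands still between calls to the robot, and variables do not carry over. Pictures are saved under pics/ and viewed, at most 10 in all, crops included, and the job is handed in when it is done.

```bash
ls; mkdir -p pics
cat > h.py <<'E'
import numpy as np, cv2
from cell import env
def cal(n):
    c=env.get_calibration(n);R=cv2.Rodrigues(np.array(c["rvec"],float))[0];return np.array(c["intrinsics"],float),float(c["k1"]),R,np.array(c["tvec"],float).ravel()
def ray(c,uv):
    K,k1,R,t=c;d=np.array([k1,0,0,0,0]);p=cv2.undistortPoints(np.array([[uv]],float),K,d)[0,0]
    return -R.T@t, R.T@np.array([p[0],p[1],1])
def at_z(c,uv,z):
    o,d=ray(c,uv);return o+d*(z-o[2])/d[2]
def proj(c,P):
    K,k1,R,t=c;return cv2.projectPoints(np.array(P,float).reshape(-1,1,3),cv2.Rodrigues(R)[0],t,K,np.array([k1,0,0,0,0]))[0][:,0]
def tri(c1,u1,c2,u2):
    o1,d1=ray(c1,u1);o2,d2=ray(c2,u2);A=np.stack([d1,-d2],1);s=np.linalg.lstsq(A,o2-o1,rcond=None)[0]
    a=o1+d1*s[0];b=o2+d2*s[1];return (a+b)/2,np.linalg.norm(a-b)
def save(n,im): cv2.imwrite(f"pics/{n}.png",im[:,:,::-1])
E
python3 - <<'E'
from h import *
for n in ("scene","top"):
    save(n,env.capture(n));c=cal(n)
    print(n,"cam",-c[2].T@c[3])
    for k in ("clamp_center","clamp","small_clamp_center","rack","pole_top","bracket_mid","stand"):
        for r in env.regions_of(n,k)[:3]:
            v,u=r["centre"];print(n,k,round(r["score"],2),"px",round(u),round(v),at_z(c,(u,v),70).round())
print(env.get_state()["time"])
E
```

```text
pics
scene cam [754.62192094 442.58535168 832.98777334]
scene clamp_center 0.81 px 331 278 [511. 182.  70.]
scene clamp_center 0.73 px 385 312 [455. 291.  70.]
scene clamp_center 0.72 px 355 232 [407. 113.  70.]
scene clamp 0.77 px 392 273 [392. 230.  70.]
scene clamp 0.76 px 387 311 [450. 290.  70.]
scene clamp 0.75 px 350 336 [540. 298.  70.]
scene small_clamp_center 0.71 px 284 288 [608. 156.  70.]
scene rack 0.69 px 301 294 [582. 184.  70.]
scene pole_top 0.91 px 227 185 [ 608. -140.   70.]
scene bracket_mid 0.55 px 225 183 [ 611. -148.   70.]
scene bracket_mid 0.17 px 331 277 [509. 180.  70.]
scene stand 0.9 px 230 179 [ 596. -153.   70.]
top cam [ 304.15959652    5.83425123 1268.29399038]
top clamp_center 0.63 px 346 191 [ 584. -187.   70.]
top clamp_center 0.6 px 177 266 [386. 230.  70.]
top clamp_center 0.58 px 158 203 [541. 286.  70.]
top clamp 0.67 px 156 244 [438. 283.  70.]
top clamp 0.64 px 226 264 [392. 109.  70.]
top clamp 0.6 px 179 264 [389. 224.  70.]
top small_clamp_center 0.53 px 212 179 [606. 152.  70.]
top rack 0.64 px 210 200 [552. 157.  70.]
top rack 0.6 px 211 178 [609. 155.  70.]
top pole_top 0.68 px 345 192 [ 582. -186.   70.]
top bracket_mid 0.89 px 343 189 [ 589. -179.   70.]
top stand 0.7 px 342 196 [ 570. -177.   70.]
0.8
```

View pics/scene.png

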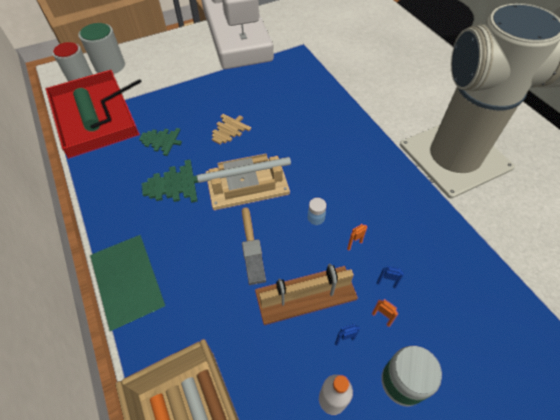

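View pics/top.png

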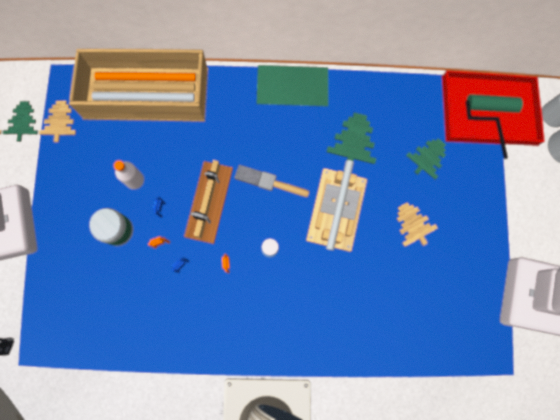

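Both views show a rack at top-px (208,200) with two grey clamps, and the stand at top-px (340,205) with its tree pointing away from the robot (+x). The blue and orange clamps are decoys. Next are wrist close-ups of both.

Run:
```python
from h import *
s=env.get_state();print(s["tool_pos"],s["tool_rot"])
c=cal("wrist");print("cam",-c[2].T@c[3], "axes",c[2].round(2).tolist())
off=-c[2].T@c[3]-np.array(s["tool_pos"]);
yaw=s["tool_rot"][2]
for n,p in (("w_rack",(555,165)),("w_stand",(590,-172))):
    env.move_ptp([p[0]-60,p[1],300],[np.pi,0,np.pi/2 if False else yaw])
    env.wait(.3)
    st=env.get_state();c=cal("wrist");save(n,env.capture("wrist"))
    o=-c[2].T@c[3];print(n,st["tool_pos"],"cam",o,"fwd",c[2][2], "t",st["time"])
    for k in ("clamp_center","small_clamp_center","rack","pole_top","bracket_mid","stand"):
        for r in env.regions_of("wrist",k)[:3]:
            v,u=r["centre"];print(k,round(r["score"],2),"px",round(u),round(v),at_z(c,(u,v),77).round(1))
    np.savez(n,K=c[0],k=c[1],R=c[2],t=c[3])
a,b=cv2.imread("pics/w_rack.png"),cv2.imread("pics/w_stand.png")
```

```text
[215.32627367 586.70581284 229.63338988] [-3.14159200e+00 -1.72204658e-05  2.78976813e+00]
cam [150.94114617 610.18161537 374.79217743] axes [[0.34, 0.94, 0.0], [0.9, -0.33, 0.27], [0.25, -0.09, -0.96]]
w_rack [494.90588273 165.44834692 299.90585473] cam [430.49493136 188.87761455 445.04869723] fwd [ 0.25130914 -0.09092591 -0.96362659] t 2.95
clamp_center 0.85 px 300 189 [507.1 179.6  77. ]
clamp_center 0.69 px 213 118 [398.6 115.7  77. ]
clamp_center 0.69 px 306 76 [392.5 226.8  77. ]
small_clamp_center 0.83 px 311 271 [609.2 157.9  77. ]
rack 0.71 px 298 212 [532.4 168.2  77. ]
pole_top 0.61 px 86 275 [ 517.4 -115.8   77. ]
bracket_mid 0.8 px 85 276 [ 518.1 -118.2   77. ]
stand 0.93 px 87 274 [ 517.3 -114.4   77. ]
w_stand [ 530.20773602 -171.17699057  300.05458126] cam [ 465.76657227 -147.81909675  445.19884029] fwd [ 0.2516159  -0.0907469  -0.96356341] t 4.8833
clamp_center 0.72 px 547 63 [500.9 148.8  77. ]
clamp_center 0.45 px 476 6 [419.7  82.9  77. ]
small_clamp_center 0.58 px 551 153 [601.9 136.4  77. ]
rack 0.82 px 530 108 [542.9 119.3  77. ]
pole_top 0.81 px 295 208 [ 561.1 -170.4   77. ]
bracket_mid 0.55 px 296 208 [ 561.9 -170.1   77. ]
```

View pics/w_rack.png

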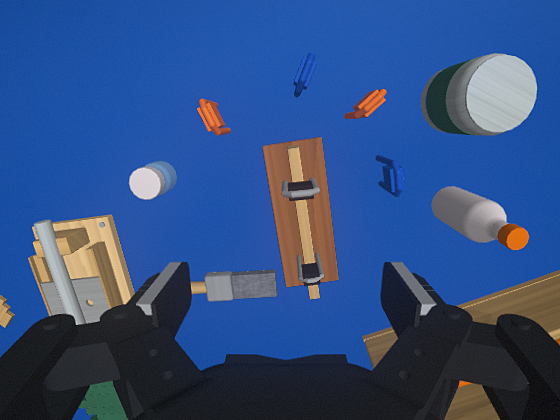

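View pics/w_stand.png

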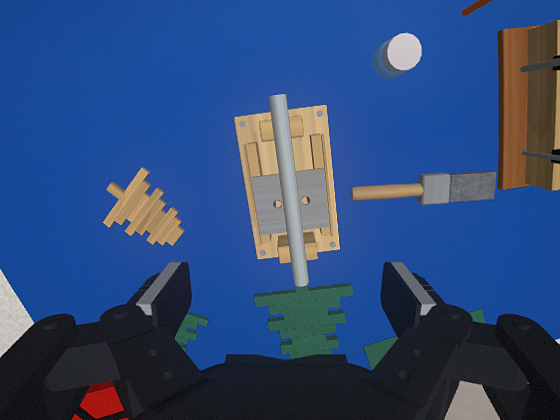

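Wrist views: wide clamp at px (300,189) with the small one at (311,270). The stand's plate shows both holes clearly at about px (277,204) and (306,200). To cancel camera bias I'll take closer views of each at two opposite wrist yaws.

Run:
```python
from h import *
d=np.load("w_stand.npz");c=(d["K"],float(d["k"]),d["R"],d["t"])
p1,p2=[at_z(c,u,62) for u in ((278,95),(301,283))]
h=[at_z(c,u,50) for u in ((277,204),(306,200))]
pa=np.arctan2(*(p2-p1)[1::-1]);print("pole",p1,p2,np.degrees(pa),"holes",h,np.linalg.norm(h[0]-h[1]))
hm=(h[0]+h[1])/2
ra=np.radians(-12.)
ims={}
for n,p,a in (("S",hm,pa),("R",np.array([507.1,179.6,77]),ra)):
    for f in (0,1):
        yaw=a+np.pi/2-f*np.pi
        z=np.array([np.cos(yaw),np.sin(yaw)]) # tool x
        # TCP offset so target is ahead of TCP on the side away from camera: camera is at tool x dir? use measured
        c=cal("wrist");s=env.get_state();R0=cv2.Rodrigues(np.array([0,0,1.])*s["tool_rot"][2])[0]
        rel=R0.T@(-c[2].T@c[3]-np.array(s["tool_pos"]))
        back=(cv2.Rodrigues(np.array([0,0,1.])*yaw)[0]@np.array([rel[0],rel[1],0]))
        t=p[:2]+back[:2]/np.linalg.norm(back[:2])*15
        for yy in (yaw,yaw+2*np.pi):
            try: env.move_ptp([t[0],t[1],240],[np.pi,0,yy]);break
            except env.Unreachable: print("unreach",n,f,yy)
        env.wait(.3);c=cal("wrist");im=env.capture("wrist");save(f"{n}{f}",im)
        np.savez(f"{n}{f}",K=c[0],k=c[1],R=c[2],t=c[3])
        uv=proj(c,[p])[0];print(n,f,"uv",uv,env.get_state()["joints"][5],env.get_state()["time"])
        x,y=[int(round(q)) for q in uv]
        ims[n,f]=cv2.resize(im[max(0,y-50):y+50,max(0,x-65):x+65],(390,300),interpolation=cv2.INTER_CUBIC)
        print("crop origin",x-65,y-50)
m=np.vstack([np.hstack([ims[n,0],ims[n,1]]) for n in "SR"]);save("quad",m)
```

```text
pole [ 434.70803608 -145.10720359   62.        ] [ 664.30627186 -198.34894218   62.        ] -13.055618543454976 holes [array([ 555.81586678, -191.79916994,   50.        ]), array([ 563.48711456, -155.73641215,   50.        ])] 36.869642545579666
S 0 uv [286.3789633  202.53893462] -0.0681633716446105 6.9167
crop origin 221 153
unreach S 1 -1.7986598562626122
unreach S 1 4.4845254509169745
S 1 uv [286.45433526 202.61863289] -0.06799626431792072 7.2667
crop origin 221 153
R 0 uv [286.19446465 208.60356398] 0.5515025684034742 8.9583
crop origin 221 159
unreach R 1 -1.7802358370342162
unreach R 1 4.50294947014537
R 1 uv [286.6073537  209.17736929] 0.5515670530532227 9.3083
crop origin 222 159
```

View pics/quad.png

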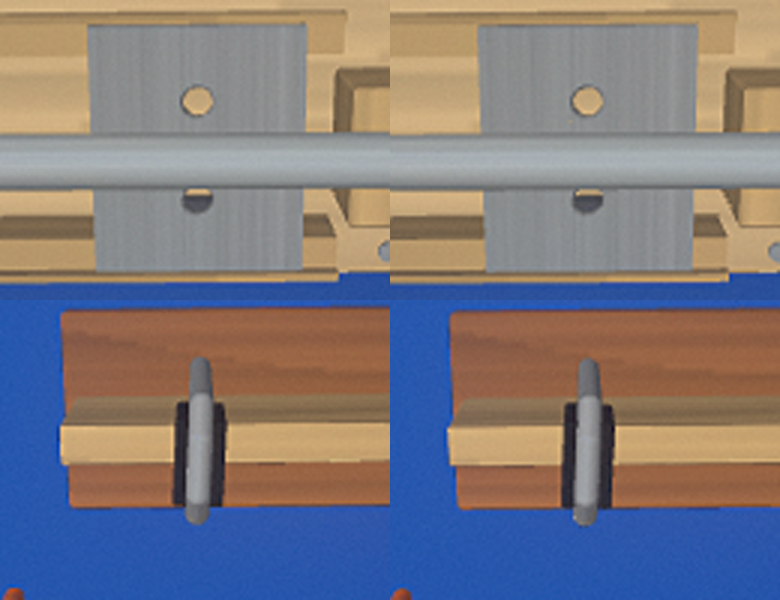

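The opposite yaw is unreachable, so both "flipped" crops just repeat the first. Rack (-12°) and pole (-13°) are nearly parallel, though, so the camera bias cancels between grasp and insertion. Next I fit models to the plate and clamp and overlay them.

```bash
cat >> h.py <<'E'
def ld(n):
    d=np.load(n+".npz");return (d["K"],float(d["k"]),d["R"],d["t"])
def pts(x,y,a,L):
    L=np.array(L,float);C,S=np.cos(a),np.sin(a)
    return np.c_[x+C*L[:,0]-S*L[:,1],y+S*L[:,0]+C*L[:,1],L[:,2]]
E
python3 - <<'E'
from h import *
from scipy.optimize import least_squares as LS
f=lambda o,q:[o[0]+(q[0]+.5)/3-.5,o[1]+(q[1]+.5)/3-.5]
c=ld("S0");o=(221,153)
obs=np.array([f(o,q) for q in ((88,25),(306,24),(301,270),(96,270),(197,101),(197.5,197))])
L=[[-38,45,50],[38,45,50],[38,-45,50],[-38,-45,50],[0,18,50],[0,-18,50]]
r=LS(lambda p:(proj(c,pts(*p,L))-obs).ravel(),[560,-174,np.radians(-13)]);print("plate",r.x[:2],np.degrees(r.x[2]),r.fun.round(1))
# pole edges -> y line : fit from pole silhouettes rows 132/188 (left) in crop
for k in (0,1):
  pass
S=r.x
c2=ld("R0");o2=(221,159)
# block strips at top z=92: corners of black visible; x edges at top
obs2=np.array([f(o2,q) for q in ((177,505),(223,507),(200,515))])
L2=[[-8,-14,92],[8,-14,92]]
# bow end: project sweep
R=None
r=LS(lambda p:(proj(c2,pts(p[0],p[1],p[2],L2))-obs2[:2]).ravel(),[507,180,np.radians(-12)]);print("clamp",r.x[:2],np.degrees(r.x[2]),r.fun)
# rack bar edges top z=62: rows 422 & 463 at crop x=62..175 and 226..389
ob=np.array([f(o2,q) for q in ((64,424),(388,422),(64,463),(388,462))])
P=[at_z(c2,u,62) for u in ob];print([p[:2].round(1) for p in P]);
for i in (0,2): print("bar ang",np.degrees(np.arctan2(*(P[i+1]-P[i])[1::-1])))
print("bar width",np.linalg.norm(P[0]-P[2]))
a=(np.arctan2(*(P[1]-P[0])[1::-1])+np.arctan2(*(P[3]-P[2])[1::-1]))/2
C=[r.x[0],r.x[1],a]
np.savez("est",S=S,C=C)
def box(im,c,o,x,y,a,hx,hy,z0,z1,col):
    for z in (z0,z1):
        q=proj(c,pts(x,y,a,[[-hx,-hy,z],[hx,-hy,z],[hx,hy,z],[-hx,hy,z]]));q=((q-np.array(o)+.5)*5-.5).round().astype(int)
        cv2.polylines(im,[q],True,col,1)
def crop(n,o): 
    im=cv2.imread(f"pics/{n}.png")[o[1]:o[1]+100,o[0]:o[0]+75] ;return cv2.resize(im,None,fx=5,fy=5,interpolation=cv2.INTER_CUBIC)
oS=(250,155);A=crop("S0",oS);oR=(250,168);B=crop("R0",oR)
for sy in (18,-18):
    th=np.linspace(0,2*np.pi,40);q=proj(c,pts(*S,np.c_[5.25*np.cos(th),sy+5.25*np.sin(th),0*th+50]));q=((q-np.array(oS)+.5)*5-.5).round().astype(int);cv2.polylines(A,[q],True,(0,0,255),1)
box(A,c,oS,*S,60,9.99,62,62,(0,255,255))
box(B,c2,oR,*C,8,14,62,92,(0,255,255))
box(B,c2,oR,*C,4,22,17,80,(0,0,255))
cv2.imwrite("pics/ov.png",np.hstack([A,B]))
E
```

```text
plate [ 559.70620047 -174.24067834] -12.75317408683288 [-0.4 -0.1  0.4 -0.1  0.  -0.4 -0.3 -0.1  0.1  0.   0.1  0.7]
clamp [485.68915911  70.08870424] -14.964688887029235 [ 0.09069767  0.00478233 -0.09077974 -0.00632505]
[array([435.2,  81.6]), array([554.7,  56.8]), array([430.9,  65.2]), array([552.1,  39.6])]
bar ang -11.720300958605801
bar ang -11.92821733381013
bar width 16.913273685649237
```

View pics/ov.png

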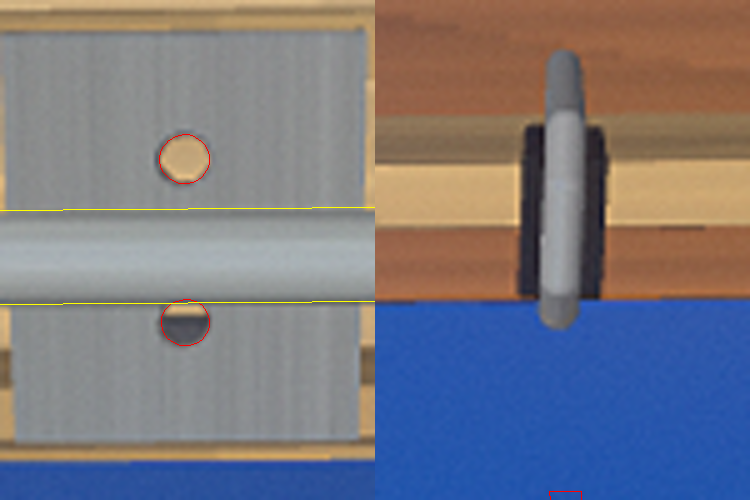

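Plate fit is within half a pixel. For the clamp I forgot the 300-row offset of the quad picture; correcting it.

Run:
```python
from h import *
from scipy.optimize import least_squares as LS
S=np.load("est.npz")["S"];c=ld("R0");o=(250,168)
g=lambda q:[o[0]+(q[0]-375+.5)/5-.5,o[1]+(q[1]+.5)/5-.5]
P=[at_z(c,g(q),62) for q in ((376,160),(748,160),(376,226),(748,225))]
a=np.mean([np.arctan2(*(P[i+1]-P[i])[1::-1]) for i in (0,2)]);print("bar ang",np.degrees(a),"w",np.linalg.norm(P[0]-P[2]))
obs=np.array([g(q) for q in ((522,298),(601,299),(526,125),(604,127))])
L=[[-8,-14,92],[8,-14,92],[-8,14,62],[8,14,62]]
for zz in (62,92):
    for l in L[2:]: l[2]=zz
    r=LS(lambda p:(proj(c,pts(*p,L))-obs).ravel(),[507,180,a]);print(zz,r.x[:2],np.degrees(r.x[2]),r.fun.round(1))
    if zz==62: C=r.x
n=np.array([-np.sin(a),np.cos(a)]);print("clamp off bar centre y",(C[:2]-np.mean(P,0)[:2])@n)
np.savez("est",S=S,C=C,a=a)
B=cv2.resize(cv2.imread("pics/R0.png")[168:268,250:325],None,fx=5,fy=5,interpolation=cv2.INTER_CUBIC)
D=B.copy()
for hx,hy,z0,z1,col in ((8,14,62,92,(0,255,255)),(4,22,17,80,(0,0,255))):
    for z in (z0,z1):
        q=proj(c,pts(*C,[[-hx,-hy,z],[hx,-hy,z],[hx,hy,z],[-hx,hy,z]]));q=((q-np.array(o)+.5)*5-.5).round().astype(int);cv2.polylines(D,[q],True,col,1)
cv2.imwrite("pics/ov2.png",np.hstack([B,D]))
```

```text
bar ang -11.97994762627556 w 14.103534840583352
62 [507.95102391 178.53250556] -13.59698141785653 [-0.5  0.3  0.5  0.5 -0.  -0.4  0.  -0.4]
92 [508.57013657 181.82927702] -13.151904078263668 [-0.5 -3.   0.6 -2.9 -0.9  2.9  0.8  2.8]
clamp off bar centre y 0.5462388493650026
```

View pics/ov2.png

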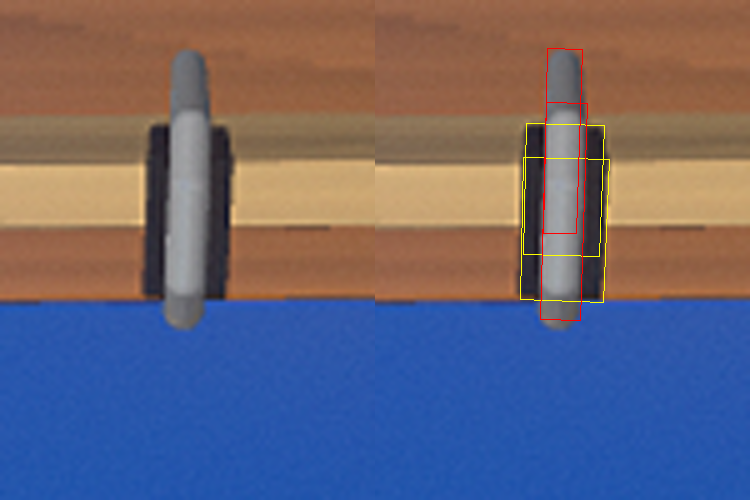

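The clamp model now fits within 0.5 px: (508.0, 178.5), roughly -12.8°. Time to grasp it.

Run:
```python
from h import *
E=np.load("est.npz");C=E["C"];a=np.radians(-12.7);o=[np.pi,0,a+np.pi/2]
env.command_gripper(50,40)
env.move_ptp([C[0],C[1],150],o)
hit=env.move_l([C[0],C[1],87],feed=70,f_stop=12)
s=env.get_state();print("hit",hit,s["tool_pos"],s["force"],s["time"])
env.command_gripper(5,40)
s=env.get_state();print("grip",s["opening"],s["finger_force"],s["tool_pos"],s["force"])
env.move_l([C[0],C[1],187],feed=120)
env.wait(.2);s=env.get_state();print(s["opening"],s["finger_force"],s["tool_pos"],s["force"],s["time"])
c=cal("wrist");im=env.capture("wrist");save("held",im)
np.savez("H0",K=c[0],k=c[1],R=c[2],t=c[3],pos=s["tool_pos"])
print(proj(c,[[C[0],C[1],187-10+15],[C[0],C[1],187-70]]))
save("heldcrop",cv2.resize(im[200:420,130:430],(750,550),interpolation=cv2.INTER_CUBIC))
```

```text
hit False [508.25565345 178.60750567  87.2874178 ] [0.6506475  0.30475775 0.34822068] 11.2583
grip 13.879311069495758 39.07928287982941 [508.31532006 178.63857563  87.49256081] [0.03372949 0.34375872 3.77974842]
13.853082644734096 38.9938348531723 [507.52732799 178.38038239 186.20194957] [ 0.71982289  0.19282015 -1.02527592] 12.85
[[288.03634675 270.74849884]
 [287.45755822 222.9468702 ]]
```

View pics/heldcrop.png

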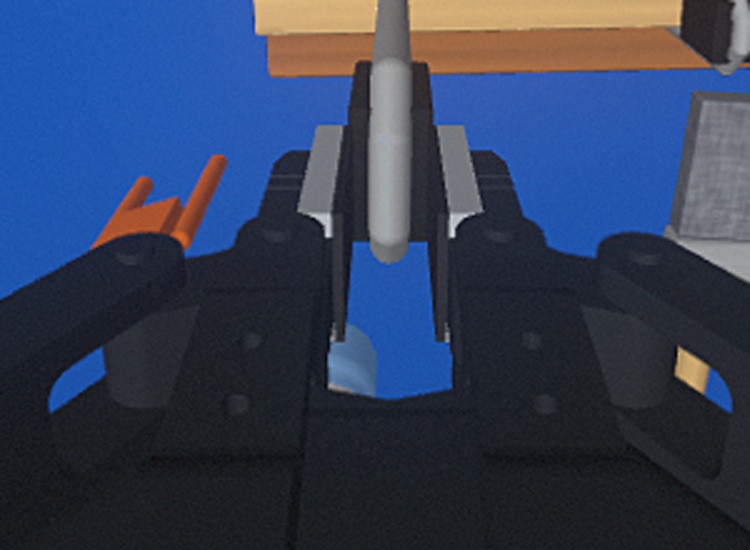

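Held cleanly: opening 14, weight about 1 N. The block and bow show at crop (390,150). I'll fit the held clamp's offset in the tool from this view, so the same camera relates it to the plate.

Run:
```python
from h import *
from scipy.optimize import least_squares as LS
d=np.load("H0.npz");c=ld("H0");pos=d["pos"];S=np.load("est.npz")["S"]
g=lambda q:[130+(q[0]+.5)/2.5-.5,200+(q[1]+.5)/2.5-.5]
obs=np.array([g(q) for q in ((357,62),(429,62),(430,241),(389,262))])
zc=pos[2]-10.5
f=lambda p:(proj(c,pts(p[0],p[1],p[2],[[-8,14,p[3]-15],[8,14,p[3]-15],[8,-14,p[3]+15],[0,-22,p[3]+6]]))-obs).ravel()
for fix in (0,1):
    r=LS((lambda p:np.r_[f(p),(p[3]-zc)*3,(p[2]-np.radians(-12.7))*200]) if fix else (lambda p:np.r_[f(p),(p[2]-np.radians(-12.7))*200]),[pos[0],pos[1],np.radians(-12.7),zc])
    a=r.x[2];dl=r.x[:2]-pos[:2];u=np.array([np.cos(a),np.sin(a)]);n=np.array([-u[1],u[0]])
    print("offset along",dl@u,"across",dl@n,"ang",np.degrees(a),"z",r.x[3]-pos[2],r.fun.round(1))
```

```text
offset along -0.5494502129814699 across -0.7110083032220048 ang -12.78569865333411 z -9.963670090356885 [-0.8  0.  -0.7  0.1  0.7  1.8  0.7 -2.  -0.3]
offset along -0.5408070968821124 across -0.9515530009665947 ang -12.786047243055704 z -10.485263370734657 [-0.8  0.1 -0.7  0.2  0.7  1.7  0.7 -2.2  0.  -0.3]
```

Run:
```python
from h import *
S=np.load("est.npz")["S"];a=S[2];o=[np.pi,0,a+np.pi/2]
u=np.array([np.cos(a),np.sin(a)]);n=np.array([-u[1],u[0]])
env.command_gripper(5,80)
P=lambda du,dn,z:[*(S[:2]+u*du+n*dn),z]
b=(0.4,0.5)
env.move_ptp(P(*b,187),o)
env.move_l(P(*b,128),feed=90,f_stop=10);env.wait(.15)
ok=False
for k in ((0,0),(1,0),(-1,0),(0,1),(0,-1),(1.8,0),(-1.8,0),(1,1),(-1,-1),(1,-1),(-1,1),(2.6,0),(-2.6,0)):
    q=(b[0]+k[0],b[1]+k[1])
    env.move_l(P(*q,124),feed=60)
    hit=env.move_l(P(*q,115.5),feed=25,f_stop=7)
    s=env.get_state();d=np.array(s["tool_pos"][:2])-S[:2]
    print(k,hit,"along %.2f across %.2f z %.2f"%(d@u,d@n,s["tool_pos"][2]),np.round(s["force"],1),round(s["time"],2),np.round(s["ft_torque"],2))
    if not hit: ok=True;break
    if s["time"]>38: break
print(ok,s["opening"])
```

```text
(0, 0) False along 0.25 across 0.53 z 115.24 [ 0.3  0.1 -1.4] 16.15 [ 0.04 -0.03  0.04]
True 11.842107353257644
```

The legs went in with no contact force, tips about 5 mm below the plate top. Now pressing down.

Run:
```python
from h import *
s=env.get_state();p=s["tool_pos"]
S=np.load("est.npz")["S"];a=S[2];u=np.array([np.cos(a),np.sin(a)]);n=np.array([-u[1],u[0]])
x,y=S[:2]+u*.4+n*.5
for z in (110,104,101,99.5,98.5,97.5,96.8,96):
    hit=env.move_l([x,y,z],feed=30,f_stop=16)
    s=env.get_state();print(z,hit,np.round(s["tool_pos"],1),np.round(s["force"],1),np.round(s["ft_torque"],2),round(s["time"],2))
    if s["force"][2]>21 or (hit and z<100): break
```

```text
110 False [ 560.  -173.8  109.7] [ 0.4 -0.1 -1.5] [-0.06  0.05 -0.01] 16.48
104 False [ 560.  -173.8  103.3] [ 0.4 -1.3 -6.8] [-0.19 -0.35  0.01] 16.83
101 False [ 559.9 -173.8  100.4] [ 1.3 -1.1 -6.2] [-0.31 -0.35 -0.02] 17.08
99.5 False [ 560.1 -173.8   99.4] [ 1.1 -1.6 -4.4] [-0.18 -0.22  0.03] 17.33
98.5 False [ 560.3 -173.9   98.7] [ 0.2 -1.6 -0.5] [-0.21 -0.15  0.04] 17.58
97.5 False [ 560.5 -174.    97.7] [ 0.7 -1.   1.5] [-0.14 -0.12 -0.02] 17.83
96.8 False [ 560.6 -174.    97.5] [-1.  -0.8  6.3] [-0.18  0.12  0.05] 18.08
96 False [ 560.7 -174.    97.4] [-3.   0.9 13. ] [0.   0.47 0.01] 18.33
```

Run:
```python
from h import *
s=env.get_state();x,y=s["tool_pos"][:2];print(np.round(s["force"],1),s["tool_pos"])
env.wait(.3);s=env.get_state();print("settled",np.round(s["force"],1),s["tool_pos"][2])
z=96
while s["force"][2]<22 and z>92.5 and s["tool_pos"][2]>95:
    z-=.5;env.move_l([x,y,z],feed=20);env.wait(.15);s=env.get_state();print(z,np.round(s["force"],1),round(s["tool_pos"][2],2))
print(s["time"])
c=cal("scene");im=env.capture("scene")
save("seat",cv2.resize(im[145:220,180:310],(780,450),interpolation=cv2.INTER_CUBIC))
```

```text
[-3.   0.9 13. ] [ 560.71203925 -174.02468496   97.41798729]
settled [-1.3  0.1 12.5] 97.39204907505636
95.5 [-5.7  0.4 18.5] 97.33
95.0 [-6.2  1.1 21.7] 97.24
94.5 [-7.8  1.4 25.7] 97.19
19.8333
```

It stops rigidly at z 97.3, against 97.5 predicted for seated. I'll unload, release and check.

Run:
```python
from h import *
s=env.get_state();x,y=s["tool_pos"][:2]
S=np.load("est.npz")["S"]
env.move_l([x,y,96.8],feed=20);env.wait(.1);print(np.round(env.get_state()["force"],1))
env.command_gripper(45);s=env.get_state();print(s["opening"],np.round(s["force"],1),s["tool_pos"])
x,y=s["tool_pos"][:2]
env.move_l([x,y,240],feed=120)
a=S[2];env.wait(.3)
c=cal("wrist");im=env.capture("wrist");np.savez("F0",K=c[0],k=c[1],R=c[2],t=c[3])
s=env.get_state();print(np.round(s["force"],1),s["time"])
u,v=proj(c,[[S[0],S[1],87]])[0].round().astype(int);o=np.array([u-50,v-60])
B=cv2.resize(im[o[1]:o[1]+120,o[0]:o[0]+100],None,fx=4,fy=4,interpolation=cv2.INTER_CUBIC);D=B.copy()
for hx,hy,z0,z1,col in ((8,14,72,102,(255,255,0)),(4,22,50,90,(255,0,0))):
    for z in (z0,z1):
        q=proj(c,pts(*S,[[-hx,-hy,z],[hx,-hy,z],[hx,hy,z],[-hx,hy,z]]));q=((q-o+.5)*4-.5).round().astype(int);cv2.polylines(D,[q],True,col,1)
save("final",np.hstack([B,D]))
```

```text
[-4.1  0.4 12.5]
44.72340546076757 [-0.4 -0.  -0. ] [ 560.78446902 -173.98876893   96.40114203]
[ 0.   0.2 -0.5] 22.3583
```

View pics/final.png

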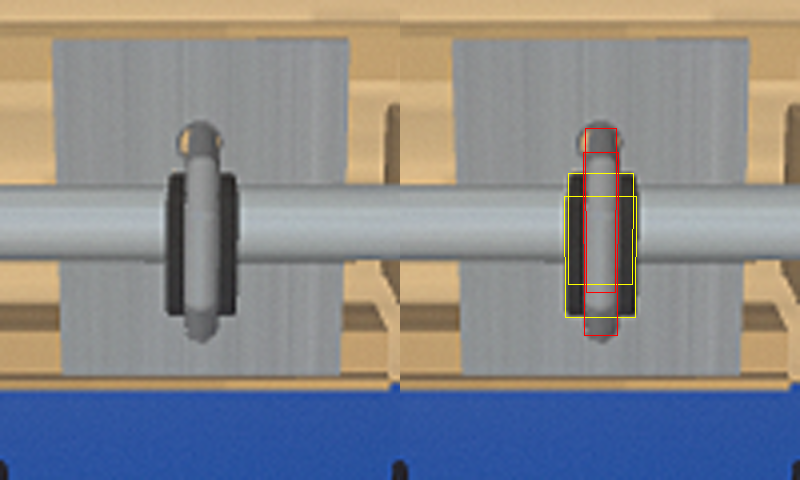

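The clamp sits astride the pole. Its visible leg enters the hole at px (200,140), and the block outline matches the seated model at (200,245). Handing in.

```bash
python3 -c "
from cell import env
print(env.sign_off())"
```

```text
the job is handed in; nothing more can be done
None
```

The wider clamp is seated on the pole with both legs through the bracket holes, pressed home at about 26 N and released; I handed the job in at about 22 s of the 64 s allowed.

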